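# Gauge the double-band cuffs and hang them up

## Task

Check the gap of every cuff bangle standing on the pad with the flat gauge, from the largest to the smallest: push the blade down between its two bands until the black line is level with the crown (17 mm deep, within 5 mm) and hold it there for half a second. Hang every cuff, once checked, astride the rail and leave the gauge back in its stand. The silver is polished: touch a cuff with the gauge with less than 20 N, grip a cuff with less than 60 N on each finger (120 N in all), and leave the other things on the bench alone.

Things in the scene. Friction and masses are not known exactly. Their poses are not given: they have to be found in the camera images.
- cuff_large: large silver cuff bangle (may be absent), 150 g: an arch, opening down, at first standing on the pad. Outer span 66 mm along its x, 72 mm tall (z; the three differ in height), 39 mm wide (y). Two parallel bands 15 mm wide, 5 mm thick, joined only at the feet (44 mm along y, 10 mm tall, 10 mm along x). Clear inside 56 mm along x (feet 46). Origin: on the floor between the feet.
- cuff_large_gap (a point): middle of the 9 mm gap between the large cuff's two bands, level with the top of its crown (72 mm above its origin). The gap runs along x over the whole arch. Crown flat for the middle 34 mm, then 45-degree shoulders 16 mm down to upright legs. Axes as the cuff's
- cuff_large_under (a point): middle of the underside of the large cuff's crown (67 mm above its origin), which rests on the bar when hung. Axes as the cuff's
- cuff_medium: medium silver cuff bangle (may be absent), 150 g: an arch, opening down, at first standing on the pad. Outer span 60 mm along its x, 60 mm tall (z; the three differ in height), 39 mm wide (y). Two parallel bands 15 mm wide, 5 mm thick, joined only at the feet (44 mm along y, 10 mm tall, 10 mm along x). Clear inside 50 mm along x (feet 40). Origin: on the floor between the feet.
- cuff_medium_gap (a point): middle of the 9 mm gap between the medium cuff's two bands, level with the top of its crown (60 mm above its origin). The gap runs along x over the whole arch. Crown flat for the middle 28 mm, then 45-degree shoulders 16 mm down to upright legs. Axes as the cuff's
- cuff_medium_under (a point): middle of the underside of the medium cuff's crown (55 mm above its origin), which rests on the bar when hung. Axes as the cuff's
- cuff_small: small silver cuff bangle (may be absent), 150 g: an arch, opening down, at first standing on the pad. Outer span 54 mm along its x, 48 mm tall (z; the three differ in height), 39 mm wide (y). Two parallel bands 15 mm wide, 5 mm thick, joined only at the feet (44 mm along y, 10 mm tall, 10 mm along x). Clear inside 44 mm along x (feet 34). Origin: on the floor between the feet.
- cuff_small_gap (a point): middle of the 9 mm gap between the small cuff's two bands, level with the top of its crown (48 mm above its origin). The gap runs along x over the whole arch. Crown flat for the middle 22 mm, then 45-degree shoulders 16 mm down to upright legs. Axes as the cuff's
- cuff_small_under (a point): middle of the underside of the small cuff's crown (43 mm above its origin), which rests on the bar when hung. Axes as the cuff's
- gauge: flat gauge, 105 mm long, 120 g: wooden handle 28 (x) by 18 (y) by 60 mm tall above a steel blade 45 mm long, 16 mm wide (x), 5 mm thick (y), its last 6 mm 14 x 3 mm; a black line round the blade 17 mm above the tip. Origin at the blade's tip, z up to the handle (from 45 to 105 mm). At the start it stands blade down in its stand, handle resting on the stand's top.
- gauge_tip (a point): tip of the gauge's blade (same as the gauge's origin)
- gauge_grip (a point): in the handle, 85 mm above the tip: a good height to grip, across the 18 mm (y)
- stand: dark wooden block fixed to the bench, 52 x 52 mm, 55 mm high, with an upright slot 21 mm along its x by 9 mm along its y for the gauge's blade; origin under its centre
- stand_top (a point): middle of the slot at the top of the stand (55 mm above the bench)
- rail: hanging rail fixed to the bench: round steel bar 16 mm in diameter along its y, 230 mm clear between two posts (posts at y = +-122 mm, 28 mm discs at the bar's ends), bar axis 112 mm above the bench; wooden base 90 x 270 mm, 14 mm thick; origin under its centre
- rail_mid (a point): middle of the bar, on its axis (112 mm above the bench); y along the bar
- pad: thin brown leather pad with pale stitching lying flush on the bench (under 1 mm), fixed, 220 mm (x) by 320 mm (y); origin at its centre
- sandbag: bystander: round brown leather bench cushion, 100 mm across, 38 mm high; origin under its centre
- hammer: bystander: hammer 200 mm long lying on the bench
- dish: bystander: white bowl 90 mm across, 35 mm high; origin under its centre
- jar: bystander: glass jar 52 mm across, 75 mm high; origin under its centre

How it is judged:
By the outcome, as a careful person would: the job done as asked, in the order asked, and still so for the second after the job is handed in, with the robot touching nothing.
Of cuff_large, cuff_medium, cuff_small only 2 to 3 are there at a start; the rules pass over those that are not, and their reading is None.
At some moment in a run one of cuff_medium, cuff_small may be knocked a few centimetres aside while the robot is not near it.
It also fails if it takes over 210 s, if anything falls off the work surface, if the arm or the gripper's body presses on something with over 40 N, if the wrist force passes 120 N, or if a joint passes its speed limit or range.

## Robot

A 6-joint arm with a two-finger parallel gripper is mounted at the origin on the work surface. World frame = base frame: x ahead of the robot, y to its left, z up, the work surface at z = 0. Lengths are in mm, angles in rad, forces in N, time in s.
With the tool pointing down it reaches from about 400 to 825 mm from the base axis. Payload 7 kg.
Tool frame: the origin (TCP) lies at the very end of the fingers, on their centre line; the grasp point (between the pads) lies 19 mm behind it; z points along the fingers, y is the line along which they close (so a half turn about z gives the same grasp; the last joint's range is limited). The gripper opens to 88 mm and grips with 3 to 60 N. Pads are 19 mm wide; open, the fingers measure 130 mm over their backs; the gripper's body (78 mm by 193 mm) begins 47 mm behind the grasp point.
Start: joints at [1.605, 0.359, 0.012, 0, -1.224, -0.288], TCP at [169.492, 653.351, 226.561] pointing down, gripper open.
Joint ranges: [-3.07, 3.07], [-1.43, 2.12], [-1.02, 1.25], [-3.03, 1.67], [-3.05, -0], [-3.03, 3.03]. Speed limits (rad/s): [2.39, 2.39, 3.01, 3.14, 3.14, 3.14].

## Interface

Orientations are given as a unit quaternion [x, y, z, w].
In Python, from plant import bot gives the robot as it stands. Calls block until the motion is done:
- bot.move_ptp(position, orientation): joint-space move of the TCP to a pose.
- bot.line_to(position, velocity=150, ori=None): straight line of the TCP; ori=None keeps the orientation; velocity is the mean speed in mm/s.
- bot.move_joints(angles): joint-space move.
- bot.move_gripper(opening, force=None): finger opening in mm; force is the grip in N (None keeps the last); returns when the fingers have stopped.
- bot.pause(seconds).
- bot.solve_ik(position, orientation): joint angles nearest the present ones, or None.
- bot.read_state(): the state.
- bot.camera(name): name is "scene" or "top" or "wrist"; returns the picture (480x640x3 uint8, red, green, blue); there is no depth.
- bot.get_calibration(name): a dict with "fx", "fy", "cx", "cy" (pixels), "view" (4x4, takes a point from world to camera coordinates); the wrist camera has in their place "T_tool_cam" (4x4, takes a point from camera to tool coordinates, whose origin is the TCP and whose axes are the flange's). Camera axes: x right, y up, looking along -z (the intrinsics and any distortion apply to the point x, -y, -z); pixel columns grow to the right and rows downward; lengths in mm; the calibration is good to about 2 mm. A picture is of the moment at which its call begins: read the wrist's pose just before it. get_calibration takes no time and is no camera call.
A pose or a line that the arm cannot do raises bot.Unreachable and nothing moves.
- bot.close_job(): hands the job in; it is judged then, once.
The state is a dict: "t": time; "joint_pos": joint angles; "qvel": joint speeds; "tau": joint torques, N m; "tcp_pos": TCP position; "eef_rot": TCP orientation; "contact_force": force on the tool from outside, world axes, zero at the start; "moment": the same for the moment, N m; "width": finger opening in mm; "finger_force": force on a finger pad.
Only numpy, scipy, OpenCV 4.12 (cv2) and the standard library are available. Lean on these libraries where they do the work, as an engineer would, in place of code of your own. Each camera call takes 0.05 s, during which the arm holds its last target. There are 200 camera calls.

## Working session

There is one attempt and no reset: what is moved stays moved. The work goes in short steps, each a Python script; the robot and the scene stay as the last script left them, time stands still between calls to the robot, and variables do not carry over. Pictures are saved under pics/ and viewed, at most 15 in all, crops included, and the job is handed in when it is done.

```bash
ls; mkdir -p pics; python3 - <<'E'
from plant import bot
import cv2
for n in("scene","top","wrist"):
    s=bot.read_state()
    cv2.imwrite(f"pics/{n}0.png",bot.camera(n)[:,:,::-1])
    c=bot.get_calibration(n);print(n,c)
print(s)
E
```

```text
pics
scene {'fx': 561.7690606001751, 'fy': 561.7690606001751, 'cx': 320.56327015907186, 'cy': 241.0814855593907, 'view': array([[-5.80020586e-01,  8.14531454e-01,  1.07065127e-02,
         2.70124876e+02],
       [-4.96168018e-01, -3.63679684e-01,  7.88387206e-01,
         1.86265659e+02],
       [ 6.46059918e-01,  4.51968580e-01,  6.15086160e-01,
        -1.58157664e+03],
       [ 0.00000000e+00,  0.00000000e+00,  0.00000000e+00,
         1.00000000e+00]])}
top {'fx': 620.5241095330554, 'fy': 620.5241095330554, 'cx': 313.1509104521649, 'cy': 228.9216065361992, 'view': array([[ 2.04543522e-02, -9.99725577e-01, -1.14188915e-02,
         1.87998315e+01],
       [ 9.96167068e-01,  1.94073510e-02,  8.52908419e-02,
        -5.19152469e+02],
       [-8.50458256e-02, -1.31196925e-02,  9.96290661e-01,
        -1.31849138e+03],
       [ 0.00000000e+00,  0.00000000e+00,  0.00000000e+00,
         1.00000000e+00]])}
wrist {'fx': 426.26200388812657, 'fy': 426.26200388812657, 'cx': 314.4029785342057, 'cy': 235.769941352836, 'T_tool_cam': array([[-8.12202995e-04,  9.59655252e-01,  2.81178126e-01,
 
[... 272 characters left out ...]
0e+00]])}
{'t': 0.1, 'joint_pos': array([ 1.60508064e+00,  3.59256309e-01,  1.11567710e-02, -2.58939970e-04,
       -1.22410757e+00, -2.88082841e-01]), 'qvel': array([ 0.00030531, -0.0013133 ,  0.00373907,  0.00236286,  0.00046015,
        0.00060757]), 'tau': array([-1.25975836e-03, -5.84165025e+01,  2.93744355e+01,  7.01520368e+00,
        1.01083657e-02, -6.08999835e-05]), 'tcp_pos': array([169.4261091 , 652.94486137, 225.76618538]), 'eef_rot': array([ 9.91953254e-01, -1.26602643e-01, -6.95185762e-06,  7.15786420e-04]), 'contact_force': array([-0.36960645,  0.50141   , -0.66013362]), 'moment': array([ 0.01458601,  0.0201809 , -0.02728302]), 'finger_force': 0.0, 'width': 87.53093372378997}
```

View pics/top0.png

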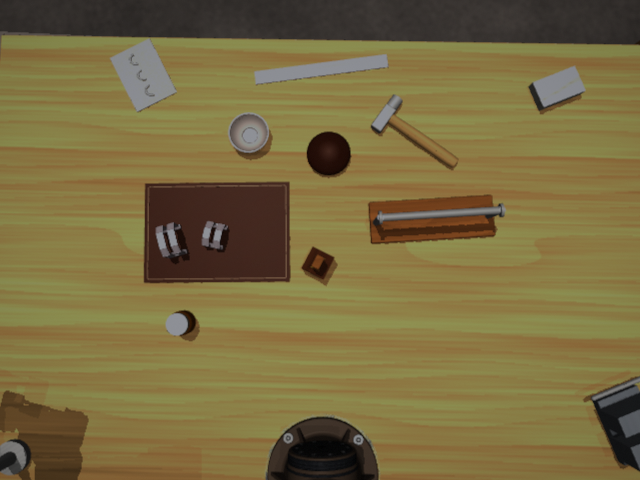

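View pics/scene0.png

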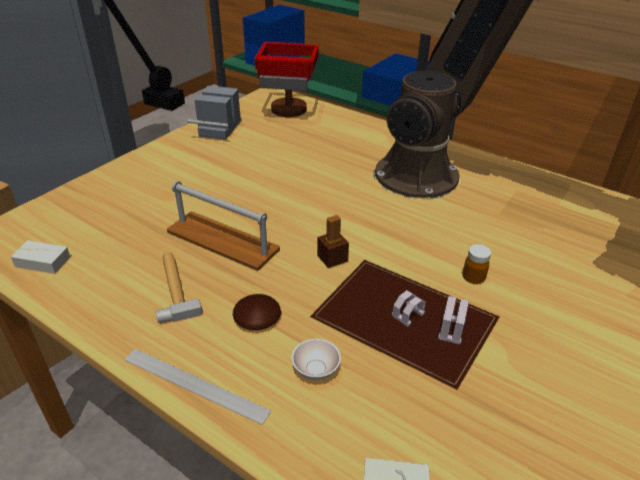

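The top view shows two cuffs on the pad, at about (171,240) and (214,236), the stand with the gauge at (319,263), and the rail with its bar running from (380,217) to (502,210). Next I'll get coarse positions from this view, then close wrist views.

```bash
cat > h.py <<'E'
import numpy as np, cv2
from plant import bot
from scipy.spatial.transform import Rotation as R
def K(c): return c["fx"],c["fy"],c["cx"],c["cy"]
def camT(name,s=None):
    c=bot.get_calibration(name)
    if name!="wrist": return c,np.linalg.inv(c["view"])
    T=np.eye(4); T[:3,:3]=R.from_quat(s["eef_rot"]).as_matrix(); T[:3,3]=s["tcp_pos"]
    return c,T@c["T_tool_cam"]
def snap(name,f):
    s=bot.read_state(); im=bot.camera(name); cv2.imwrite(f"pics/{f}.png",im[:,:,::-1])
    c,T=camT(name,s); np.savez(f"pics/{f}.npz",T=T,k=K(c)); return im
def load(f): d=np.load(f"pics/{f}.npz"); return cv2.imread(f"pics/{f}.png"),d["T"],d["k"]
def ray(T,k,u,v):
    d=np.array([(u-k[2])/k[0],-(v-k[3])/k[1],-1.]); d=T[:3,:3]@d; return T[:3,3],d/np.linalg.norm(d)
def onz(T,k,u,v,z): o,d=ray(T,k,u,v); return o+d*(z-o[2])/d[2]
def proj(T,k,p):
    q=np.linalg.inv(T)@np.append(p,1); return np.array([k[2]-k[0]*q[0]/q[2],k[3]+k[1]*q[1]/q[2]])
def tri(rays):
    A=sum(np.eye(3)-np.outer(d,d) for o,d in rays); b=sum((np.eye(3)-np.outer(d,d))@o for o,d in rays)
    p=np.linalg.solve(A,b); return p,max(np.linalg.norm(np.cross(p-o,d)) for o,d in rays)
def down(a): return [np.cos(a/2),np.sin(a/2),0,0]   # tool x at world angle a, y at a-90deg
E
python3 - <<'E'
from h import *
c,T=camT("top");k=K(c)
for n,u,v,z in[("left",171,240,60),("right",214,236,50),("gauge",320,262,105),("railL",380,217,112),("railR",502,210,112),("padTL",146,184,0),("padBR",289,281,0),("jar",180,323,75)]: print(n,onz(T,k,u,v,z).round())
for n,p in[("pad1",(470,240,260)),("pad2",(520,240,260)),("st",(520,0,280)),("ra",(560,-230,300))]:
  for a in (0,np.pi/2,-np.pi/2,np.pi): 
    q=bot.solve_ik(p,down(a)); print(n,round(a,1),None if q is None else np.round(q,2))
E
```

```text
left [486. 327.  60.]
right [497. 238.  50.]
gauge [445.  13. 105.]
railL [ 538. -106.  112.]
railR [ 557. -352.  112.]
padTL [613. 402.   0.]
padBR [406.  80.   0.]
jar [315. 298.  75.]
pad1 0 [ 0.84  0.09 -0.26  0.   -1.22  0.73]
pad1 1.6 [ 0.84  0.09 -0.26  0.   -1.22  2.3 ]
pad1 -1.6 [ 0.84  0.09 -0.26  0.   -1.22 -0.84]
pad1 3.1 [ 0.84  0.09 -0.26  0.   -1.22 -2.41]
pad2 0 [ 0.77  0.17 -0.17  0.   -1.23  0.8 ]
pad2 1.6 [ 0.77  0.17 -0.17  0.   -1.23  2.37]
pad2 -1.6 [ 0.77  0.17 -0.17  0.   -1.23 -0.77]
pad2 3.1 [ 0.77  0.17 -0.17  0.   -1.23 -2.34]
st 0 [ 0.38  0.07 -0.24  0.   -1.26  1.19]
st 1.6 [ 0.38  0.07 -0.24  0.   -1.26  2.76]
st -1.6 [ 0.38  0.07 -0.24  0.   -1.26 -0.38]
st 3.1 [ 0.38  0.07 -0.24  0.   -1.26 -1.95]
ra 0 [-0.07  0.21 -0.03  0.   -1.33  1.64]
ra 1.6 None
ra -1.6 [-0.07  0.21 -0.03  0.   -1.33  0.07]
ra 3.1 [-0.07  0.21 -0.03  0.   -1.33 -1.5 ]
```

```bash
python3 - <<'E'
from h import *
for f,p in[("pa",(500,330,200)),("pb",(500,220,200)),("sa",(460,60,220)),("sb",(460,-50,220)),("ra",(560,-170,240)),("rb",(560,-290,240))]:
    bot.move_ptp(p,down(0)); bot.pause(.2); snap("wrist",f)
print(bot.read_state()["t"])
def pair(a,b,o):
    A=cv2.imread(f"pics/{a}.png");B=cv2.imread(f"pics/{b}.png"); cv2.imwrite(f"pics/{o}.png",cv2.resize(np.vstack([A,B]),(400,600)) if 0 else A)
E
```

```text
6.3
```

View pics/pa.png

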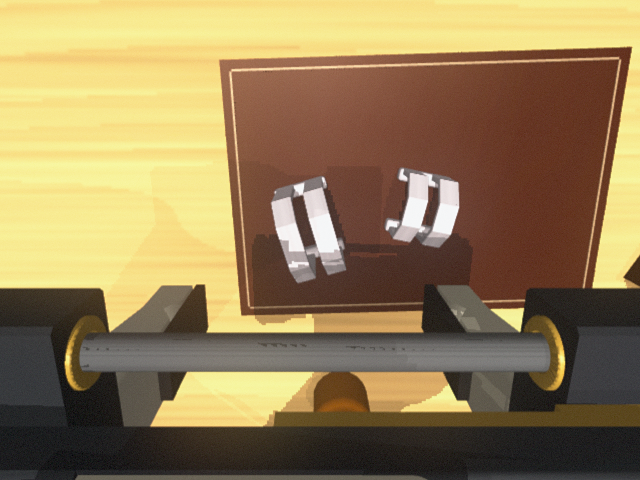

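View pics/sa.png

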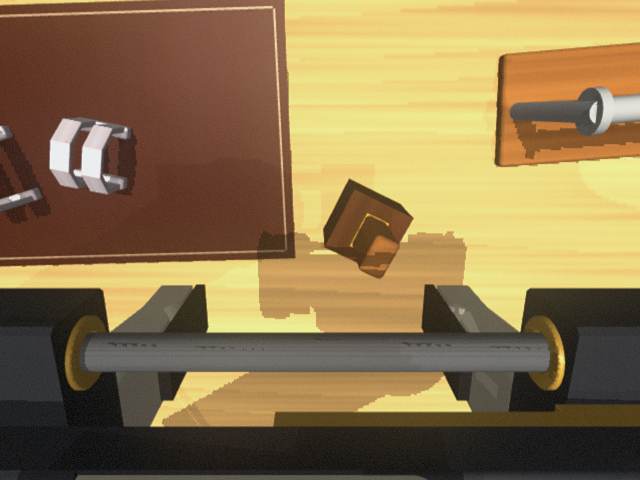

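View pics/ra.png

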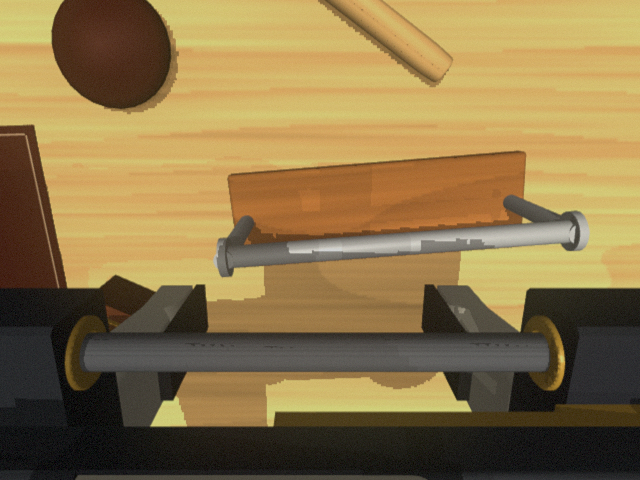

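pa shows the large-looking cuff at about (308,230) and the smaller at (425,207). sa shows the stand at (368,222), with the handle top at (380,256). ra shows the bar running from (225,256) to (575,230). Next I'll enlarge the cuffs in both views.

```bash
python3 - <<'E'
from h import *
t=[]
for f in("pa","pb"):
    im,T,k=load(f); r=[]
    for p in((486,327,50),(497,238,40)):
        u,v=proj(T,k,np.array(p)).round().astype(int); x0,y0=u-80,v-58; print(f,x0,y0)
        r.append(cv2.resize(im[y0:y0+116,x0:x0+160],None,fx=2.5,fy=2.5,interpolation=cv2.INTER_CUBIC))
    t.append(np.hstack(r))
cv2.imwrite("pics/z.png",np.vstack(t))
E
```

```text
pa 238 177
pa 354 159
pb 92 177
pb 211 160
```

View pics/z.png

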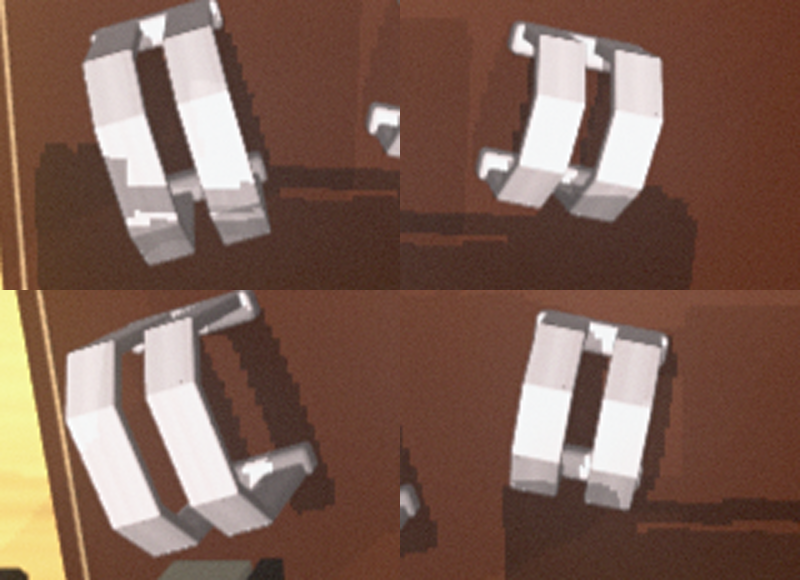

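The tiles show crown flats of about 124 and 77 tile-px, which suggests large and small. I'll triangulate the corners to check, and zoom on the stand.

```bash
python3 - <<'E'
from h import *
G={"large":{"pa":[(96,128),(146,120),(133,238),(185,220),(180,103),(228,93),(216,208),(262,190)],
            "pb":[(67,412),(117,407),(113,527),(163,512),(150,392),(197,384),(216,500),(244,0)]},
   "small":{"pa":[(540,97),(584,103),(517,158),(568,172),(615,113),(662,117),(590,180),(640,187)],
            "pb":[(523,384),(572,388),(512,457),(560,462),(611,399),(660,402),(588,470),(638,478)]}}
off={"pa":{"large":(0,0,238,177),"small":(400,0,354,159)},"pb":{"large":(0,290,92,177),"small":(400,290,211,160)}}
G["large"]["pb"][6]=(205,503);G["large"]["pb"][7]=(250,490)
for c in G:
    P=[]
    ref={}
    for f in("pa","pb"):
        im,T,k=load(f); g=cv2.cvtColor(im,cv2.COLOR_BGR2GRAY); o=off[f][c]
        ref[f]=np.array([((x-o[0])/2.5+o[2]-.3,(y-o[1])/2.5+o[3]-.3) for x,y in G[c][f]],np.float32)
    for i in range(8):
        p,e=tri([ray(*load(f)[1:],*ref[f][i]) for f in("pa","pb")]); P.append(p); print(c,i,p.round(1),round(e,1))
r=[]
for f in("sa","sb"):
    im,T,k=load(f); u,v=proj(T,k,np.array((445,13,90.))).round().astype(int); x0,y0=u-65,v-75; x0=max(x0,0);print(f,x0,y0)
    r.append(cv2.resize(im[y0:y0+150,x0:x0+130],None,fx=3,fy=3,interpolation=cv2.INTER_CUBIC))
cv2.imwrite("pics/zs.png",np.hstack(r))
E
```

```text
large 0 [497.9 356.4  70.6] 1.1
large 1 [499.7 342.5  70.1] 0.6
large 2 [465.3 346.5  72.9] 0.4
large 3 [470.4 331.6  73. ] 0.1
large 4 [504.1 333.   69.5] 0.4
large 5 [506.7 319.7  69.5] 0.1
large 6 [470.2 322.6  63.9] 0.5
large 7 [474.9 309.2  63.5] 1.2
small 0 [514.5 259.8  49.6] 0.3
small 1 [512.3 245.8  45.8] 0.6
small 2 [493.1 264.5  45.3] 1.5
small 3 [491.  249.7  48.4] 0.2
small 4 [507.8 234.5  39.8] 0.4
small 5 [506.4 219.6  38.4] 0.6
small 6 [487.2 241.6  44. ] 0.2
small 7 [485.  226.3  44.6] 0.3
sa 315 170
sb 160 170
```

View pics/zs.png

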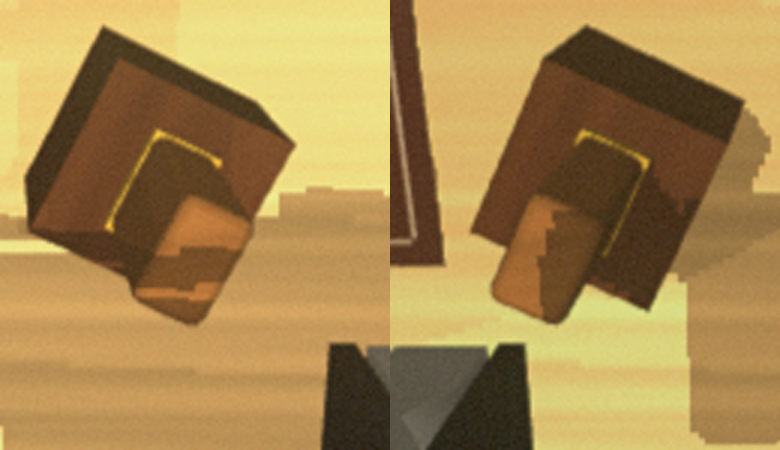

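```bash
python3 - <<'E'
from h import *
A=[(185,197),(252,222),(133,292),(196,325)];B=[(535,195),(605,215),(492,300),(555,325)]
_,Ta,k=load("sa");_,Tb,_=load("sb")
a=[(x/3+315-.3,y/3+170-.3) for x,y in A];b=[((x-390)/3+160-.3,y/3+170-.3) for x,y in B]
for i in range(4):
    p,e=tri([ray(Ta,k,*a[i]),ray(Tb,k,*b[i])]);print("handle",p.round(1),round(e,1))
for q,T in((a,Ta),(b,Tb)):
    P=np.array([onz(T,k,*c,115) for c in q]);d=(P[0]+P[1]-P[2]-P[3])/2;w=(P[1]+P[3]-P[0]-P[2])/2
    print("c",P.mean(0).round(1),np.degrees(np.arctan2(d[1],d[0])),np.degrees(np.arctan2(w[1],w[0])),np.linalg.norm(d),np.linalg.norm(w))
c,Tt=camT("top");kt=K(c)
def bar(f):
    im,T,k=load(f)
    hsv=cv2.cvtColor(im,cv2.COLOR_BGR2HSV); m=((hsv[...,1]<60)&(hsv[...,2]>70)).astype(np.uint8); m[275:]=0
    n,L,s,_=cv2.connectedComponentsWithStats(m); i=1+np.argmax(s[1:,4]); print(f,s[i]); 
    ys,xs=np.where(L==i); mid=[];
    for x in range(s[i][0]+60,s[i][0]+s[i][2]-60,5):
        y=ys[xs==x]; 
        if len(y): mid.append((x,(y.min()+y.max())/2,y.max()-y.min()))
    mid=np.array(mid); pf=np.polyfit(mid[:,0],mid[:,1],1); print(pf,np.median(mid[:,2]),np.abs(np.polyval(pf,mid[:,0])-mid[:,1]).max())
    x0,x1=s[i][0],s[i][0]+s[i][2]; return T,k,[(x0,np.polyval(pf,x0)),(x1,np.polyval(pf,x1))]
Ra=bar("ra");Rb=bar("rb")
for j,tp in enumerate([(378,217.5),(504,210)]):
    print("rail end wrist",[x if i else x.round(1) for i,x in enumerate(tri([ray(Ra[0],Ra[1],*Ra[2][j]),ray(Rb[0],Rb[1],*Rb[2][j])]))],
     "with top",tri([ray(Ra[0],Ra[1],*Ra[2][j]),ray(Tt,kt,*tp)]), [onz(r[0],r[1],*r[2][j],112).round(1) for r in(Ra,Rb)])
E
```

```text
handle [458.   19.3 110.3] 0.2
handle [452.8   4.3 110.1] 0.7
handle [435.3  30.  111.7] 0.9
handle [429.1  16.1 113.5] 0.1
c [445.  18. 115.] -25.31537406328438 -114.8960107306757 25.113243254141064 15.843758563182968
c [444.9  16.5 115. ] -25.46006569970288 -110.17355798028893 27.318017235102843 14.99245730504154
ra [ 213  196  377   79 9687]
[-1.01028771e-01  2.82721638e+02] 21.0 10.399022453683926
rb [  51  196  362   74 8857]
[-5.91326531e-02  2.56731071e+02] 21.0 9.871683673469306
rail end wrist [array([531.9, -95.6, 100.9]), np.float64(2.931321038712632)] with top (array([ 535.94662607, -100.95669251,  121.85570489]), np.float64(0.5370630247335538)) [array([532.7, -98. , 112. ]), array([ 538.7, -103.7,  112. ])]
rail end wrist [array([ 559.9, -356.6,  119.9]), np.float64(2.938593794056295)] with top (array([ 559.02139939, -357.91215672,  112.59316392]), np.float64(3.3435238958748763)) [array([ 560.9, -361.2,  112. ]), array([ 554.6, -358.9,  112. ])]
```

```bash
python3 - <<'E'
from h import *
a=np.radians(-25.4)
bot.move_ptp((444.5,17.3,200),down(a)); bot.line_to((444.5,17.3,77),120); 
s=bot.read_state();print(s["tcp_pos"],s["contact_force"])
bot.move_gripper(10,40); s=bot.read_state();print("w",s["width"],s["finger_force"],s["tcp_pos"].round(1),s["contact_force"].round(1))
bot.line_to((444.5,17.3,200),120); s=bot.read_state();print("lift",s["width"],s["contact_force"].round(1))
bot.move_ptp((486,333,172),down(np.radians(21))); bot.pause(.3); snap("wrist","g1"); s=bot.read_state(); print(s["t"],s["tcp_pos"],s["contact_force"].round(1))
im,T,k=load("g1"); cv2.imwrite("pics/g1z.png",cv2.resize(im[110:330,160:450],None,fx=2.7,fy=2.7,interpolation=cv2.INTER_CUBIC))
print(proj(T,k,s["tcp_pos"]-[0,0,66]))
E
```

```text
[445.00018301  17.42156832  77.51320458] [-0.40216763  0.51493196  0.03806117]
w 17.674088460876888 39.999902844429016 [444.4  17.3  76.9] [-0.9 -0.2 -1.9]
lift 17.922149879931812 [ 0.1  0.5 -0.6]
12.5667 [486.2656944  332.40620222 172.39533391] [ 0.7 -0.2 -1.3]
[312.71203063 252.56507708]
```

View pics/g1z.png

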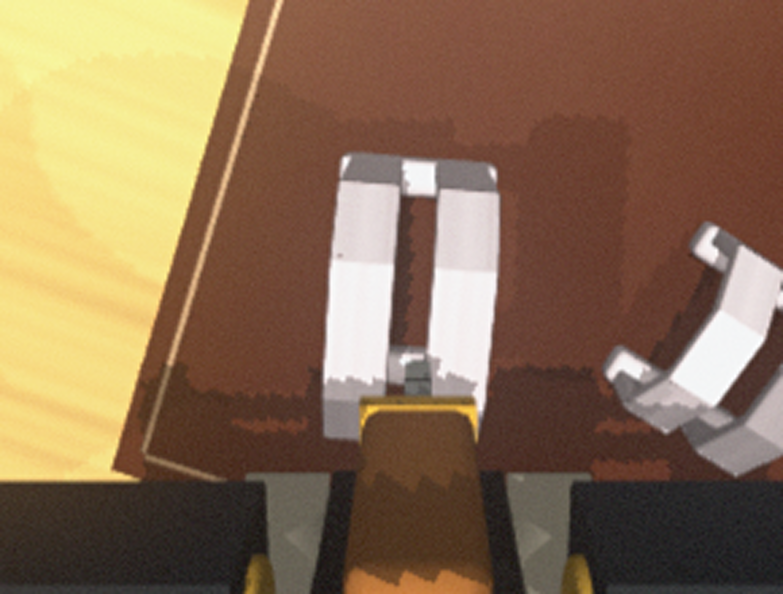

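g1z shows the gap centre running from about (414,266) to (407,390) in the crop. The handle collar is centred at (418,402), nearly parallel to the gap. I'll measure both at sub-pixel.

```bash
cat >> h.py <<'E'
def gapline(f,guess,ztop,rng,half=22):
    """rows rng: gap edges (steepest grey change either side of the dark gap) -> world points of the gap centre at z=ztop"""
    im,T,k=load(f); g=cv2.GaussianBlur(cv2.cvtColor(im,cv2.COLOR_BGR2GRAY),(0,0),.8).astype(float)
    out=[]
    for r in range(*rng):
        c=int(np.interp(r,[guess[0][1],guess[1][1]],[guess[0][0],guess[1][0]])); d=np.diff(g[r,c-half//2:c+half//2+1])
        def sub(i,s): 
            w=np.clip(s*d[max(i-2,0):i+3],0,None); return (w*np.arange(max(i-2,0),max(i-2,0)+len(w))).sum()/w.sum()
        h=len(d)//2; i=np.argmin(d[:h]);j=h+np.argmax(d[h:])
        l,rr=[c-half//2+.5+x for x in(sub(i,-1),sub(j,1))]
        P=onz(T,k,l,r,ztop),onz(T,k,rr,r,ztop); out.append([*((P[0]+P[1])/2)[:2],np.linalg.norm(P[0]-P[1])])
    out=np.array(out); w=np.median(out[:,2]); o=out[np.abs(out[:,2]-w)<1.2]
    m=o[:,:2].mean(0); d=np.linalg.svd(o[:,:2]-m)[2][0]; d*=np.sign(d[0])
    return m,np.degrees(np.arctan2(d[1],d[0])),w,len(o),np.abs((o[:,:2]-m)@[-d[1],d[0]]).max()
E
python3 - <<'E'
from h import *
print(gapline("g1",[(313.3,208.5),(310.7,254.4)],72,(210,240)))
im,T,k=load("g1"); hsv=cv2.cvtColor(im,cv2.COLOR_BGR2HSV)
s=bot.read_state(); M=R.from_quat(s["eef_rot"]).as_matrix(); t=s["tcp_pos"]
for y in(-9,9): print(proj(T,k,t+M@[14,y,21]))
m=(hsv[...,0]>15)&(hsv[...,0]<35)&(hsv[...,1]>150); ys,xs=np.where(m[250:265,285:345]); print(xs.min()+285,xs.max()+285,ys.min()+250)
for r in range(255,264,2): print(r,hsv[r,288:298,2],hsv[r,330:342,2])
E
```

```text
(array([492.48008523, 335.60462745]), np.float64(16.377443054467296), np.float64(9.222551611239304), 30, np.float64(0.08106711631973211))
[291.93675192 254.94691812]
[332.57712143 254.89943091]
293 335 257
255 [180 178 175 171 178 175 174 174 174 173] [172 173 174 172 186 236 247 246 246 227 113 107]
257 [176 176 172 172 172 146 124 133 134 136] [130 131 129 132 137 174 234 246 245 220 100  81]
259 [139 148 149 145 138 118 106 105 121 122] [132 114 117 121 132 143 210 246 245 178  88  76]
261 [139 141 143 140 144 173 168 190 246 246] [242 242 240 241 242 241 241 245 240 130  78  77]
263 [142 138 141 139 142 170 191 233 213 174] [119 153 174 217 244 245 233 183 165  83  74  82]
```

```bash
python3 - <<'E'
from h import *
for f,a in(("f1",16.4-180),("f0",16.4)):
    bot.move_ptp((485.5,334.8,172),down(np.radians(a))); bot.pause(.4); snap("wrist",f)
    im,T,k=load(f); p=[proj(T,k,np.array([485.5,334.8,72])+q*np.array([np.cos(np.radians(a)),np.sin(np.radians(a)),0])) for q in(15,0)]
    print(np.round(p,1)); r=(int(p[0][1]),int(p[1][1])-8)
    m,an,w,n,e=gapline(f,p,72,r); th=np.radians(16.4); nv=np.array([-np.sin(th),np.cos(th)])
    print(f,m,an,w,n,e,"lateral",(m-[485.5,334.8])@nv)
print(bot.read_state()["t"])
E
```

```text
[[316.  214.5]
 [316.  237.6]]
f1 [475.53115533 330.41375519] 15.54172344289747 9.40968918672963 15 0.1281471269262823 lateral -1.3931678175626985
[[312.9 212.2]
 [313.  235.4]]
f0 [496.0325183  336.74222264] 16.23949110656624 8.955368848296375 15 0.016522382677550785 lateral -1.1105652434815023
18.8333
```

```bash
python3 - <<'E'
from h import *
bot.line_to((485.5,334.8,144),60,ori=down(np.radians(16))); bot.pause(.4); snap("wrist","f2"); s=bot.read_state();print(s["tcp_pos"],s["contact_force"])
im,T,k=load("f2"); cv2.imwrite("pics/f2z.png",cv2.resize(im[160:290,250:380],None,fx=4.5,fy=4.5,interpolation=cv2.INTER_CUBIC))
E
```

```text
[485.51504305 334.82891984 144.14652483] [ 0.23494748 -0.23392937 -1.2414534 ]
```

View pics/f2z.png

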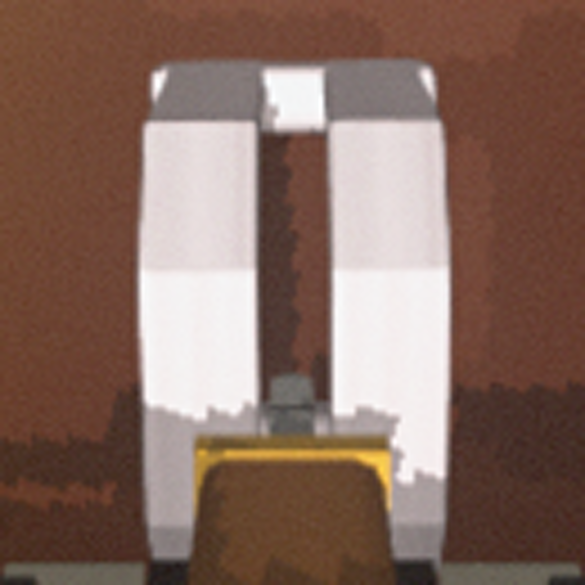

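f2z shows the blade at x≈292 against a gap centre of 294 (edges 258 and 331), so it is aligned. I'll insert with a force guard.

```bash
cat >> h.py <<'E'
def insert(x,y,z0,z1,lim=6,step=3):
    base=bot.read_state()["contact_force"]; z=z0; F=0
    while z>z1+.01:
        z=max(z-step,z1); bot.line_to((x,y,z),25); s=bot.read_state(); F=np.linalg.norm(s["contact_force"]-base)
        if F>lim: print("contact",z,(s["contact_force"]-base).round(1)); bot.line_to((x,y,z+5),40); return False
    print("in",s["tcp_pos"].round(1),round(F,1)); return True
E
python3 - <<'E'
from h import *
x,y=485.5,334.8
if insert(x,y,144,122.3):
    bot.pause(.3); snap("wrist","ins1"); bot.pause(.7); s=bot.read_state(); print(s["tcp_pos"],s["contact_force"],s["width"])
    bot.line_to((x,y,150),60); bot.line_to((x,y,172),150)
    a=np.radians(-20); bot.move_ptp((500,243,150),down(a)); bot.pause(.4); snap("wrist","k1")
    im,T,k=load("k1"); im2=load("ins1")[0]
    cv2.imwrite("pics/k1z.png",np.hstack([cv2.resize(im2[160:290,250:380],(390,390),interpolation=cv2.INTER_CUBIC),cv2.resize(im[160:290,250:380],(390,390),interpolation=cv2.INTER_CUBIC)]))
    print(bot.read_state()["t"])
E
```

```text
in [485.5 334.8 122.3] 0.5
[485.51375293 334.79847903 122.29898939] [-0.55013868  0.90813758 -1.0007017 ] 17.871859372057607
24.975
```

View pics/k1z.png

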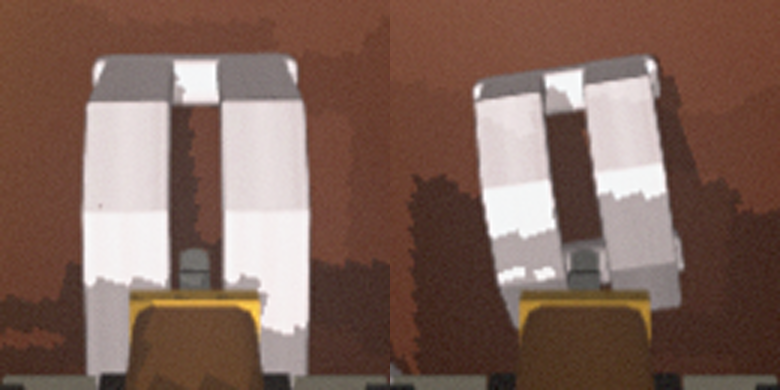

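k1z left: the blade is down centred in the large gap, with no force. k1z right: the small cuff's gap runs from (570,112) to (582,235) in the crop, so it is turned about 7° from the tool. I'll measure and align.

```bash
python3 - <<'E'
from h import *
m,an,w,n,e=gapline("k1",[(310,197.3),(314,238.3)],48,(222,240)); print(m,an,w,n,e)
# crown far edge midpoint (flat/shoulder bend) -> centre is 11 mm back along the gap
im,T,k=load("k1"); F=onz(T,k,(552-390)/3+250+2,160+180/3,48); th=np.radians(an); d=np.array([np.cos(th),np.sin(th)])
c=m+d*((F[:2]-m)@d-11); print("far edge",F,"centre",c)
nv=np.array([-d[1],d[0]]); tgt=c+nv*1.1; print(tgt)   # gauge sits 1.1 mm to tool +y
bot.line_to((*tgt,125),60,ori=down(th)); bot.pause(.4); snap("wrist","k2"); s=bot.read_state();print(s["tcp_pos"],s["contact_force"])
im,T,k=load("k2"); cv2.imwrite("pics/k2z.png",cv2.resize(im[160:290,250:380],None,fx=4,fy=4,interpolation=cv2.INTER_CUBIC))
E
```

```text
[503.20446497 242.7102352 ] -11.265335155216023 9.444733313722429 18 0.13167603282730853
far edge [510.95594972 243.95606174  48.        ] centre [499.633382   243.42156144]
[499.8482701  244.50036777]
[499.90008381 244.55432792 125.15813746] [-0.0623301  -0.42119913 -0.68724499]
```

View pics/k2z.png

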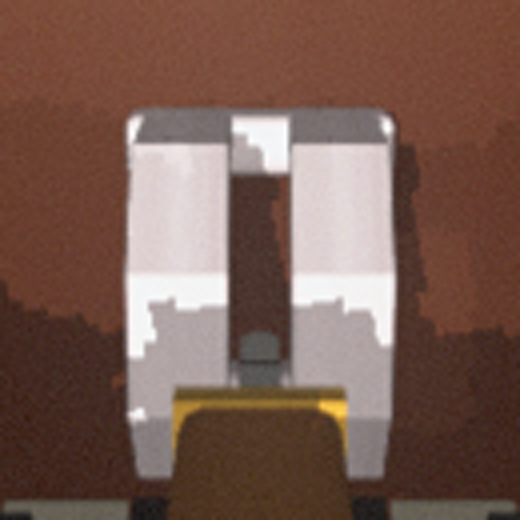

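k2z shows the blade at 259.5 and the gap at 229–291, aligned. I'll insert, then return the gauge to its stand.

```bash
python3 - <<'E'
from h import *
x,y=499.85,244.5
ok=insert(x,y,125,98.2)
if ok:
    bot.pause(1.0); s=bot.read_state(); print(s["tcp_pos"],s["contact_force"],s["width"])
    bot.line_to((x,y,130),60); bot.line_to((x,y,200),200)
    bot.move_ptp((444.45,17.3,200),down(np.radians(-25.4))); bot.line_to((444.45,17.3,140),120); bot.pause(.2)
    if insert(444.45,17.3,140,78,lim=8,step=6):
        bot.line_to((444.45,17.3,77.1),15); s=bot.read_state(); print(s["tcp_pos"].round(1),s["contact_force"].round(1))
        bot.move_gripper(40); bot.move_gripper(88); bot.line_to((444.45,17.3,200),150)
        bot.move_ptp((490,290,220),down(0)); bot.pause(.4); snap("wrist","v1"); snap("top","v1t"); print(bot.read_state()["t"])
E
```

```text
in [499.7 244.4  98. ] 1.0
[499.83010243 244.53766725  98.18829359] [ 0.1714184  -0.59896346 -1.3264718 ] 17.48393423041755
in [444.4  17.3  77.9] 2.4
[444.4  17.3  77.1] [-0.2 -0.4 -0.9]
40.8833
```

View pics/v1.png

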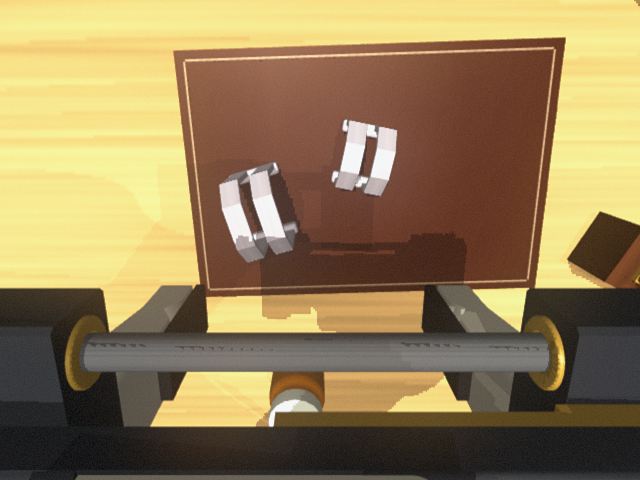

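The small cuff now shows at (365,158) in v1, so it was knocked aside after its check. I'll hang the large one first.

```bash
cat >> h.py <<'E'
RM=np.array([547.,-230.]); RY=4.5
def pick_hang(c,yaw,ztcp,under,t,F=25):
    a=np.radians(yaw-90); bot.move_gripper(88)
    bot.move_ptp((*c,150),down(a)); bot.line_to((*c,ztcp),100); s=bot.read_state(); print("at",s["tcp_pos"].round(1),s["contact_force"].round(1))
    bot.move_gripper(30,F); s=bot.read_state(); print("grip",s["width"],s["finger_force"],s["contact_force"].round(1))
    bot.line_to((*c,ztcp+30),60); bot.line_to((*c,220),180); s=bot.read_state(); print("lift",s["width"],s["contact_force"].round(1))
    if s["width"]<45: return False
    r=np.radians(RY); p=RM+t*np.array([-np.sin(r),np.cos(r)])
    bot.move_ptp((*p,220),down(r-np.pi/2)); zt=120-under+ztcp
    bot.line_to((*p,zt+8),100); bot.pause(.2); base=bot.read_state()["contact_force"]; z=zt+8
    while z>zt-6:
        z-=1; bot.line_to((*p,z),15); f=bot.read_state()["contact_force"]-base
        if f[2]>2.5 or np.linalg.norm(f)>8: break
    print("rest",z-zt,f.round(1)); snap("scene",f"hang{int(t)}")
    return p
def release(p):
    bot.move_gripper(88); bot.pause(.3); s=bot.read_state(); bot.line_to((*p,s["tcp_pos"][2]+20),40); bot.line_to((*p,240),150)
E
python3 - <<'E'
from h import *
p=pick_hang((486.2,333.5),16.2,21,67,-50)
print(p,bot.read_state()["t"])
im=cv2.imread("pics/hang-50.png"); cv2.imwrite("pics/hz.png",cv2.resize(im[120:320,120:370],None,fx=3,fy=3))
E
```

```text
at [486.5 333.9  21.7] [-0.1  0.6 -0.8]
grip 65.41888262665644 24.99642371200025 [-1.1 -0.   3.1]
lift 65.97356403828297 [ 0.4 -0.1 -0.6]
rest 0 [0.  0.5 2.7]
[ 550.92295479 -279.84586669] 51.9833
```

View pics/hz.png

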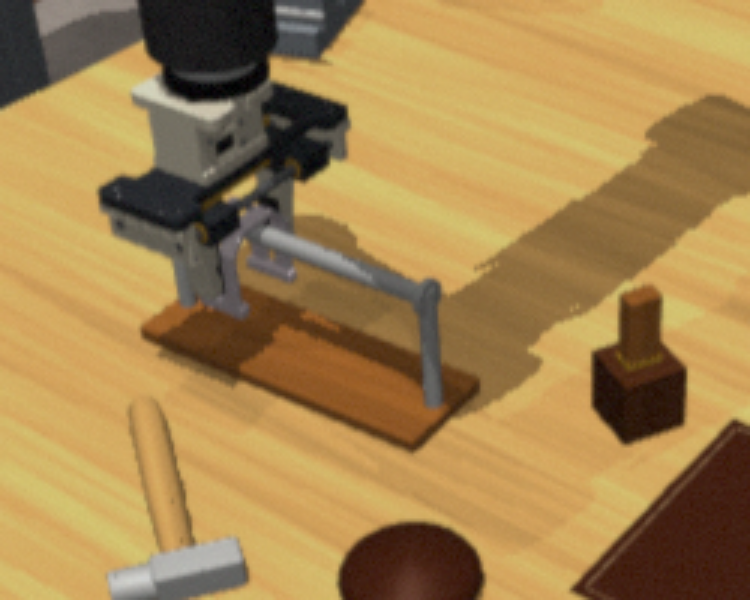

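hz shows the cuff astride the bar, contact at exactly the expected height, and the gauge seated in its stand. I'll release it and re-measure the small cuff.

```bash
python3 - <<'E'
from h import *
s=bot.read_state(); release((550.92,-279.85))
_,T,k=load("v1"); c=onz(T,k,365,158,48)[:2]; print(c)
for f,dy in(("m1",40),("m2",-40)):
    bot.move_ptp((c[0]-5,c[1]+dy,190),down(0)); bot.pause(.4); snap("wrist",f)
r=[]
for f in("m1","m2"):
    im,T,k=load(f); u,v=proj(T,k,np.array([*c,45.])).round().astype(int); print(f,u-60,v-60)
    r.append(cv2.resize(im[v-60:v+60,u-60:u+60],(396,396),interpolation=cv2.INTER_CUBIC))
cv2.imwrite("pics/mz.png",np.hstack(r)); snap("scene","sc2"); print(bot.read_state()["t"])
E
```

```text
[531.10191509 249.66112196]
m1 308 152
m2 199 152
58.1083
```

View pics/mz.png

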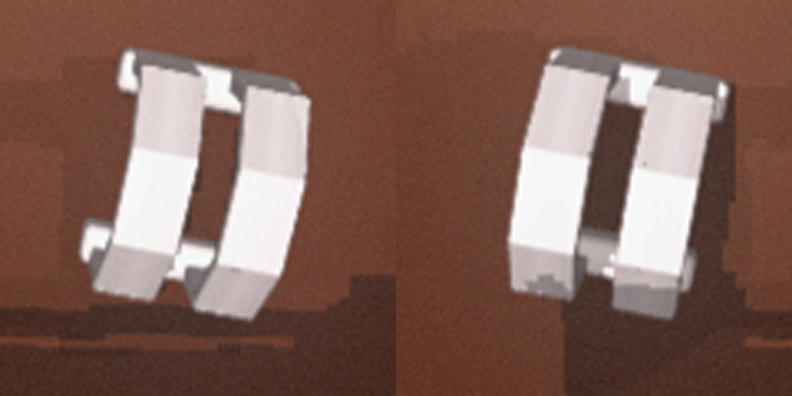

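mz shows all eight crown corners in both views. I'll triangulate them.

```bash
python3 - <<'E'
from h import *
A=[(134,147),(197,159),(243,168),(306,178),(115,245),(180,258),(217,268),(281,275)]
B=[(524,148),(587,157),(640,168),(705,180),(511,240),(575,252),(617,267),(687,275)]
_,Ta,k=load("m1");_,Tb,_=load("m2"); s=3.3
P=[]
for a,b in zip(A,B):
    p,e=tri([ray(Ta,k,308+a[0]/s-.35,152+a[1]/s-.35),ray(Tb,k,199+(b[0]-396)/s-.35,152+b[1]/s-.35)]); P.append(p)
P=np.array(P); print(P.round(1)); c=P.mean(0); dx=P[:4].mean(0)-P[4:].mean(0); dy=P[[0,1,4,5]].mean(0)-P[[2,3,6,7]].mean(0)
print(c,np.linalg.norm(dx[:2]),np.degrees(np.arctan2(dx[1],dx[0])),np.linalg.norm(dy[:2]),np.degrees(np.arctan2(dy[1],dy[0]))-90)
for T,o,Q,x0 in((Ta,308,A,0),(Tb,199,B,396)): print(np.mean([onz(T,k,o+(q[0]-x0)/s-.35,152+q[1]/s-.35,48) for q in Q],0))
E
```

```text
[[543.  264.2  47.3]
 [540.9 250.5  47.9]
 [537.5 239.6  42.7]
 [534.8 225.4  41.7]
 [522.  268.   48.1]
 [519.6 253.7  49.7]
 [515.7 245.   46.3]
 [512.6 229.8  41.6]]
[528.26625029 247.00984619  45.66371054] 22.01564416033648 -11.009871807887937 24.92895681575624 -14.354153767926931
[528.73480237 247.44406754  48.        ]
[528.92387175 246.83157362  48.        ]
```

```bash
python3 - <<'E'
from h import *
p=pick_hang((528.7,247.1),-12.5,5,43,50)
print(p,bot.read_state()["t"])
if p is not False:
    bot.pause(.2); release(p); bot.move_ptp((480,60,260),down(0)); bot.pause(1); print(bot.read_state()["t"])
    snap("scene","end"); im=cv2.imread("pics/end.png"); cv2.imwrite("pics/endz.png",cv2.resize(im[140:400,120:500],None,fx=2.1,fy=2.1))
E
```

```text
at [529.1 247.4   5.6] [-0.2 -0.1  0.7]
grip 54.23745728890388 24.999769478745293 [-1.  -0.2  1.3]
lift 53.950036582731315 [-0.6  0.5 -0.8]
rest -1 [-2.6  2.4  6.2]
[ 543.07704521 -180.15413331] 69.5333
74.5167
```

View pics/endz.png

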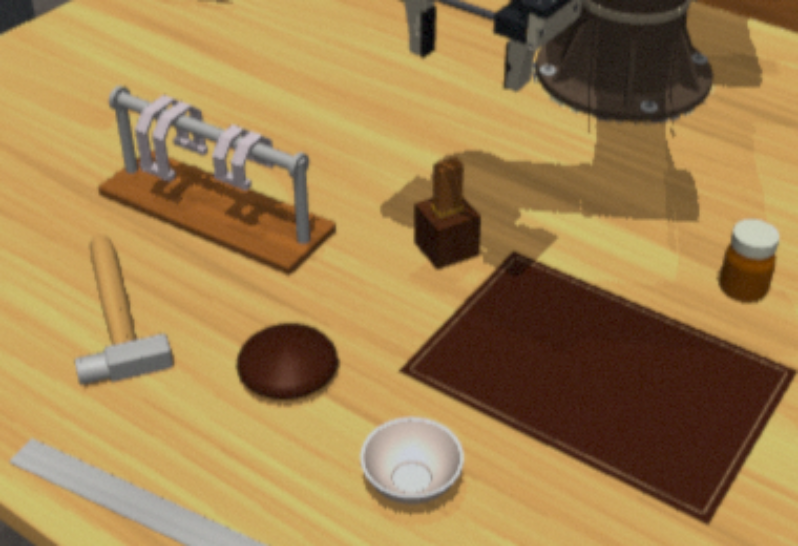

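endz shows both cuffs astride the bar at (165,135) and (240,155), the gauge in its stand, and everything else in place.

```bash
python3 -c "
from plant import bot
print(bot.close_job())"
```

```text
the job is handed in; nothing more can be done
None
```

The large cuff and then the small were gauged and hung astride the rail (no medium was present), the gauge is back in its stand, and the job was handed in after about 75 s of robot time.

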